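Clamp the flow cell and hold the lens carriage out at its mark

ROBOT

A 6-joint arm with a two-finger parallel gripper is mounted at the origin on the work surface. World frame = base frame: x ahead of the robot, y to its left, z up, the work surface at z = 0. Lengths are in m, angles in rad, forces in N, time in s.
With the tool pointing down it reaches from about 0.35 to 0.975 m from the base axis. Payload 4.9 kg.
Tool frame: the origin (TCP) lies at the very end of the fingers, on their centre line; the grasp point (between the pads) lies 19 mm behind it; z points along the fingers, y is the line along which they close (so a half turn about z gives the same grasp; the last joint's range is limited). The gripper opens to 85 mm and grips with 20 to 120 N. Pads are 22 mm wide; open, the fingers measure 114 mm over their backs; the gripper's body (76 mm by 85 mm) begins 54 mm behind the grasp point. The pads swing forward as they close: fully open they stand 13 mm farther back than shut.
Start: joints at [1.099, 0.053, 1.613, -0, 1.476, -0.119], TCP at [0.216, 0.586, 0.196] pointing down, gripper open.
Joint ranges: [-3.01, 3.01], [-1.01, 2.22], [0.06, 2.58], [-1.02, 4.17], [0.09, 2.62], [-3.14, 3.14]. Speed limits (rad/s): [2.57, 2.57, 3.14, 3.14, 3.14, 3.14].

INTERFACE

Orientations are given as a unit quaternion [w, x, y, z].
In Python, from plant import monitor, vision, manip gives the robot as it stands. The module is installed in compiled form; this text tells all that it offers.
- The arm moves only by the tool arm_command, never from a script. Its argument "rows" is a list of rows, each a list of 3 entries, a list of its own where there are three numbers: the finger opening in mm, from 0 to 85.4, then the shift along the world's x, y, z in units of 30 cm (1.0 is 30 cm), then the turn, a rotation vector about the world's x, y, z in units of pi/2 rad (1.0 is pi/2 rad). In form: [[claw, [x, y, z], [wx, wy, wz]], ...]. A call has 1 to 12 rows; each row is the pose to reach, as a shift and turn from the pose commanded when the call began; what a row does not reach only later rows make up. A row lasts 1/12 s, in which the tool goes at most 41.7 mm and 7.16 degrees, less where a joint would pass 70% of its speed; a pose out of reach is approached as far as the arm can. A call with a number of a shift or a turn outside -1 to 1 is refused whole. A call with a gripper value outside its range is refused whole. The fingers move at their own pace and stop on an object; the grip force is fixed at half the most. Time passes only in rows, so rows that repeat a pose let the fingers close. It gives the time, the measured TCP pose, the force, the opening and the grip force at its end, in the units of the state.
- monitor.state(): the state, without advancing time (a new reading comes with each control period).
- vision.grab_frame(name): name is "side" or "top"; returns a dict with "color" (480x640x3 uint8, red, green, blue), "z_map" (480x640 float32, m along the optical axis (not along the pixel's ray), 0 where there is no reading), "mtx" (3x3 intrinsics, pixels), "k1" (the pictures are not rectified: a ray, as slopes to the right and down, at radius r is drawn at 1 + k1 r^2 times it, then the intrinsics apply), "R" (3x3) and "t" (3): a world point X has camera coordinates R X + t. Camera axes: x right, y down, z forward; pixel columns grow to the right and rows downward; lengths in m; the calibration is good to about 2 mm. A picture is of the moment at which its call begins.
- manip.job_done(): hands the job in; it is judged then, once.
The state is a dict: "time": time; "joint_pos": joint angles; "joint_vel": joint speeds; "joint_efforts": joint torques, N m; "tool_pos": TCP position; "tool_rot": TCP orientation; "contact_force": force on the tool from outside, world axes, zero at the start; "ft_torque": the same for the moment, N m; "gripper_width": opening from 0.0 (shut) to 1.0 (fully open); "grasp_force": force on a finger pad.
Only numpy, scipy, OpenCV 4.12 (cv2) and the standard library are available. Lean on these libraries where they do the work, as an engineer would, in place of code of your own. Each camera call takes 0.05 s, during which the arm holds its last target. There are 200 camera calls.

TASK

The clear flow cell sits loose in its nest: first swing the weighted over-centre clamp arm over onto it so that its pad rests on the cell and stays there. Then pull the spring-return lens carriage out (its upright brass plate is the handle) until its pointer lines up with the index rider's finger, and keep holding it there: you finish with the handle still held at the mark, as the spring takes the carriage back if you let go. Do not draw the carriage out before the cell is clamped, do not shift the rider, and leave the other things where they are.

Things in the scene. Friction and masses are not known exactly. Their poses are not given: they have to be found in the camera images.
- bench: Flow-cell bench: black base plate 260 x 180 x 12 mm, fixed to the table. Origin: centre of its underside. Its axes: the carriage (y = 0) pulls out to -x, roughly towards the robot; the clamp bracket, two black cheeks 86 mm high, is at x +65, y +62 mm; the cell's nest at x +65, y 0; a micrometer 76 mm high at x +105, y -60 mm; z up.
- clamp_angle (a joint): Angle of the clamp arm about its pin (along bench x). 0: open, leaning 0.5 rad outwards (bench +y) past vertical; 0.5: upright, dead centre; about 2.07: closed, level along bench -y, pad on the cell. Its weight carries it down either side of dead centre: 1 to 2 N at mid-arm takes it off the open stop; past upright it falls onto the cell in about 1 s and rests there with 2 N.
- pivot (a point): Centre of the clamp pivot pin, 74 mm above the table.
- clamp_end (a point): Free end of the clamp arm, on its axis, 95 mm from the pivot. The arm is a steel bar 16 mm wide (along the pin), 12 mm thick; its last 36 mm is a round dark steel end weight 24 mm thick. This end is about 157 mm above the table when open, 169 mm as it passes upright.
- clamp: The whole clamp arm; origin on the pivot. Its rubber pressure pad, 18 mm across and 10 mm long, is 62 mm from the pivot, on the side that faces the cell when closed.
- cell: The flow cell: clear block 34 x 34 x 44 mm, loose in its square nest, which is 8 mm deep around it. Origin: centre of its underside, 14 mm above the table (top at 58 mm).
- travel (a joint): Travel of the black lens carriage along bench -x in m: 0 = home (towards the cell), 0.065 = end stop. A return spring pulls it home: 4 N at home plus 1 N for each 10 mm of travel; let go, it runs back home.
- handle (a point): Centre of the round top of the brass handle, an upright plate on the -x end of the carriage: 12 mm thick along bench x, 36 mm wide along y, from 40 to 103 mm above the table; this point is 85 mm high, at bench x -58 mm when home. Free on both faces for 30 mm or more above 65 mm height: pinch it from above across its thickness. Moves with the carriage.
- carriage: The lens carriage: black block 70 x 56 x 16 mm with a lens barrel on top (60 mm above the table) and the brass handle. Origin: centre of the block's underside, 24 mm above the table, at bench x -30 mm when home.
- pointer (a point): End of the thin steel pointer (3 mm wide; this point is on its centre line) on the -y side of the carriage, 40 mm above the table, at bench x = -20 mm when home. Moves with the carriage.
- mark (a point): The mark: tip of the thin steel finger of the index rider, a 12 mm steel block on the black scale bar along the -y side of the carriage, 42 mm above the table, 22 to 48 mm from the home pointer towards bench -x. Axes as the bench's: pointer and mark agree when their bench x are equal.
- thumbscrew: Bystander: small steel thumbscrew standing on the base plate near the clamp side, 22 mm wide, 28 mm high. Origin: centre of its underside.
- lens_ring: Bystander: small aluminium ring lying on the base plate, 28 mm across, 10 mm high. Origin: centre of its underside.
- screwdriver: Bystander: screwdriver lying on the table, 180 mm. Origin: between its ends, underneath.
- wrench: Bystander: wrench lying on the table, 150 mm. Origin: between its ends, underneath.
- cleaner: Bystander: white bottle, 52 mm across, 130 mm high. Origin: centre of its underside.
- bead_jar: Bystander: amber jar, 48 mm across, 60 mm high. Origin: centre of its underside.
- filter_drum: Bystander: aluminium drum, 44 mm across, 30 mm high. Origin: centre of its underside.
There are look-alikes about, which are no part of the job. Leave any green look-alike of the cell alone.

How it is judged:
On the way, in this order (a step that is already met when the one before it is completed fails the run):
1. the clamp arm is over centre and its pad presses the cell, the carriage still home (value of joint clamp_angle above 2 rad and contact force between clamp and cell above 1 N and value of joint travel below 0.01 m), for 0.2 s.
2. the carriage is held by the fingers with the pointer at the mark (value of joint clamp_angle above 2 rad and contact force between clamp and cell above 1 N and x of pointer in the frame of mark between -0.003 and 0.003 m and contact force between the fingers and carriage above 2 N), for 0.3 s.
At the end, for the whole second after the job is handed in: Clamp joint above 2.0 rad, its pad pressing the cell by over 1 N, the cell upright in its nest (4 mm, 0.08 rad); pointer within 3 mm of the mark along the travel, carriage still (under 10 mm/s), and the fingers still on the carriage or its handle (over 2 N) (all of step 2 and velocity of joint travel between -0.01 and 0.01 m/s and z of cell in the frame of bench below 0.018 m and angle between cell's own z axis and vertical below 0.08 rad); the arm keeps its last pose, push and grip.
It fails at once if the carriage is drawn out more than 12 mm while the cell is not clamped (value of joint travel above 0.012 m and value of joint clamp_angle below 1.9 rad).
It fails at once if the index rider is shifted by more than 4 mm (distance of mark from where it was at the start of the episode above 0.004 m).
It fails at once if another thing is moved by more than 25 mm (distance of any of thumbscrew, lens_ring, screwdriver, wrench, cleaner, bead_jar, filter_drum from where it was at the start of the episode above 0.025 m).
It also fails if it takes over 48 s, if anything falls off the work surface, if the arm or the gripper's body presses on something with over 40 N, if the wrist force passes 120 N, or if a joint passes its speed limit or range.

## Working session

There is one attempt and no reset: what is moved stays moved. The work goes in short steps, Python scripts to look and compute and a tool call to move; the robot and the scene stay as the last step left them, time stands still between calls to the robot, and variables do not carry over. Pictures are saved under pics/ and viewed, at most 10 in all, crops included, and the job is handed in when it is done.

Besides the shell and the picture viewer there is one more tool, called after ">>>" by a JSON object that holds its "op" and its "data". arm_command: Moves the arm, as the interface text tells. Shifts and turns lie within -1 to 1; 1 stands for 30 cm of shift or pi/2 rad of turn. Its arguments: {"type":"object","properties":{"rows":{"type":"array"}},"required":["rows"]}

```bash
mkdir -p pics
cat > h.py <<'E'
import numpy as np, cv2
from plant import monitor, vision, manip
def grab(n):
    f=vision.grab_frame(n); f['t']=np.array(f['t']).ravel(); return f
def slopes(f,uv):
    m=f['mtx']; uv=np.atleast_2d(uv).astype(float)
    d=np.c_[(uv[:,0]-m[0,2])/m[0,0],(uv[:,1]-m[1,2])/m[1,1]]; s=d.copy()
    for _ in range(20): s=d/(1+f['k1']*(s**2).sum(1,keepdims=True))
    return s
def ray(f,uv):
    s=slopes(f,uv); d=np.c_[s,np.ones(len(s))]@f['R']; return -f['R'].T@f['t'],d
def onplane(f,uv,z):
    c,d=ray(f,uv); return c+d*((z-c[2])/d[:,2])[:,None]
def cloud(f):
    v,u=np.mgrid[0:480,0:640]; s=slopes(f,np.c_[u.ravel(),v.ravel()]); z=f['z_map'].ravel()
    P=(np.c_[s,np.ones(len(s))]*z[:,None]-f['t'])@f['R']; P[z==0]=np.nan
    return P.reshape(480,640,3)
def pix(f,X):
    c=np.atleast_2d(X)@f['R'].T+f['t']; s=c[:,:2]/c[:,2:]; s=s*(1+f['k1']*(s**2).sum(1,keepdims=True))
    return s*[f['mtx'][0,0],f['mtx'][1,1]]+[f['mtx'][0,2],f['mtx'][1,2]]
def save(n,im): cv2.imwrite('pics/'+n,im[...,::-1])
E
python3 - <<'E'
from h import *
for n in('top','side'):
    f=grab(n); save(n+'1.png',f['color']); print(n,-f['R'].T@f['t'],f['R'][2],f['mtx'][0,0],f['k1'])
s=monitor.state(); print(s['tool_pos'],s['tool_rot'],s['contact_force'],s['time'])
E
```

```text
top [ 0.33660309 -0.00551651  1.4661555 ] [ 0.16613079  0.00798235 -0.98607142] 523.1173770232501 -0.0770129470543371
side [ 0.08544635 -1.04321144  0.88341201] [ 0.3451765   0.76162926 -0.54842871] 600.2222027834019 0.06280073837990711
[0.21565897 0.58595443 0.19445522] [-2.74950809e-04  1.75483962e-01  9.84481842e-01 -8.97974194e-04] [-0.24923404  0.13200582 -0.5322175 ] 0.1
```

View pics/top1.png

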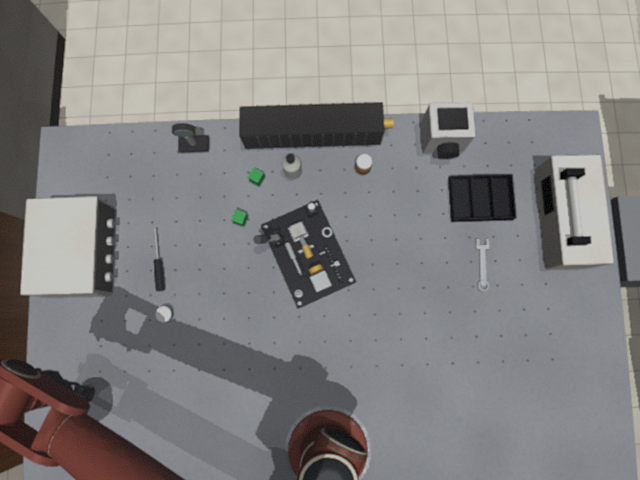

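View pics/side1.png

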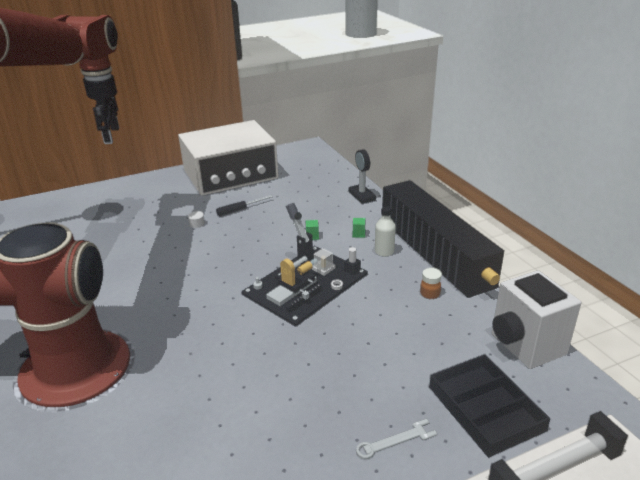

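The top view shows the bench plate centred near (310,254), with the clamp weight at (262,239), the brass handle near (316,268) and the cell near (298,231). The green look-alikes are at (257,176) and (240,217). In the side view the bench is near (305,280), the brass plate at (288,270) and the clamp end at (294,212). Next I'll take crops and measure the plate.

Run:
```python
from h import *
T=grab('top');S=grab('side')
a=cv2.resize(T['color'][195:315,245:365],None,fx=4.9,fy=4.9,interpolation=cv2.INTER_CUBIC)[:588]
save('crop_top.png',a)
b=cv2.resize(S['color'][195:325,235:375],None,fx=4.6,fy=4.6,interpolation=cv2.INTER_CUBIC)
save('crop_side.png',b[:600])
# plate by height from cloud
P=cloud(T); g=cv2.cvtColor(T['color'],cv2.COLOR_RGB2GRAY)
m=((g<75)&(np.abs(P[...,2]-.012)<.012)).astype(np.uint8); m[:190]=0;m[315:]=0;m[:,:240]=0;m[:,375:]=0
m=cv2.morphologyEx(m,cv2.MORPH_CLOSE,np.ones((9,9)))
c=max(cv2.findContours(m,0,1)[0],key=cv2.contourArea)
w=onplane(T,c[:,0],.012)
r=cv2.minAreaRect((w[:,:2]*1000).astype(np.float32)); print('rect',r, cv2.boxPoints(r))
print('depth noise: table z', np.nanmedian(P[330:350,480:520,2]),np.nanstd(P[330:350,480:520,2]))
```

```text
rect ((536.2631225585938, 43.53651428222656), (258.32684326171875, 178.7608642578125), 23.048477172851562) [[382.417     75.21332 ]
 [452.40366  -89.27777 ]
 [690.10925   11.859711]
 [620.12256  176.3508  ]]
depth noise: table z -0.001584538687346871 0.0031802922294104025
```

View pics/crop_top.png

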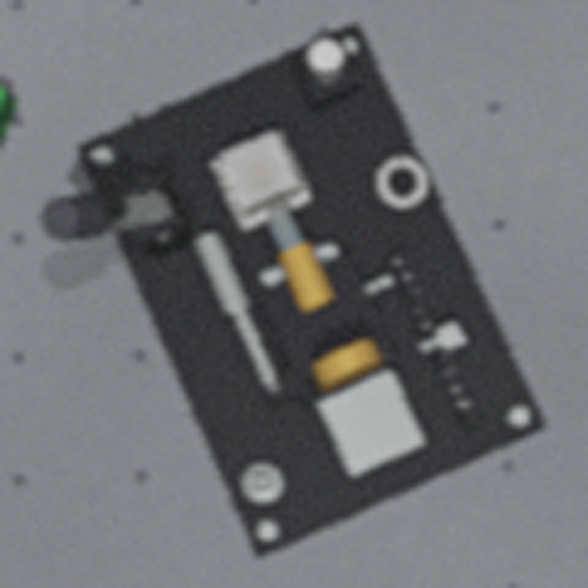

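View pics/crop_side.png

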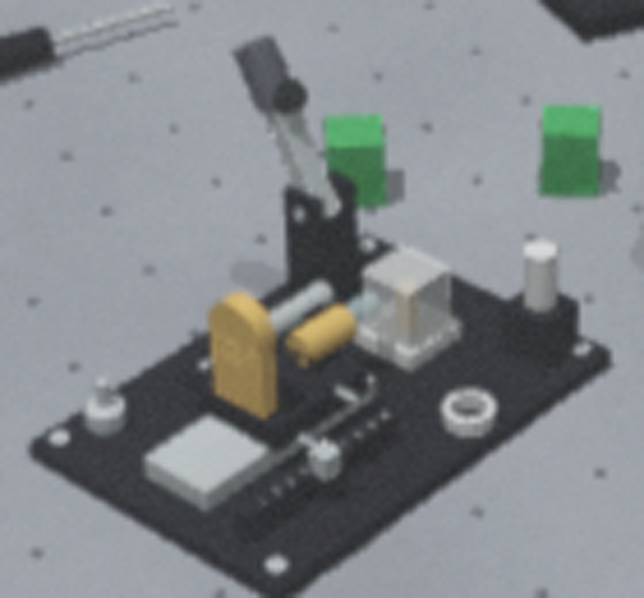

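The crops show the clamp arm leaning out, with its end at crop_top (65,217). The cell is the clear block at (262,178) and the two green blocks are decoys. The handle is the brass plate at (347,362); the brass barrel at (307,277) is not it. The pointer is near (378,284), and the rider is at (447,336) with its finger tip near (428,347). The pale flat block at (370,425) is low and is not part of the job.

```bash
cat >> h.py <<'E'
O=np.array([.5363,.0435]); YAW=np.deg2rad(23.05)
B=np.array([[np.cos(YAW),-np.sin(YAW)],[np.sin(YAW),np.cos(YAW)]])
def tob(X): X=np.atleast_2d(X); return np.c_[(X[:,:2]-O)@B,X[:,2]]*1000
def tow(b): b=np.atleast_2d(b)/1000; return np.c_[b[:,:2]@B.T+O,b[:,2]]
def bview(f,z,x0,x1,y0,y1,s=4):
    # orthographic resample of plane z (mm): column = bench -y, row = bench -x
    xs=np.arange(x1,x0,-1/s); ys=np.arange(y1,y0,-1/s); X,Y=np.meshgrid(xs,ys,indexing='ij')
    p=pix(f,tow(np.c_[X.ravel(),Y.ravel(),np.full(X.size,z)])).reshape(X.shape+(2,)).astype(np.float32)
    return cv2.remap(f['color'],p[...,0].copy(),p[...,1].copy(),cv2.INTER_CUBIC)
E
python3 - <<'E'
from h import *
T=grab('top');S=grab('side')
ct=lambda u,v:(245+(u+.5)/4.9-.5,195+(v+.5)/4.9-.5); cs=lambda u,v:(235+(u+.5)/4.6-.5,195+(v+.5)/4.6-.5)
r=lambda x:np.round(x,1).tolist()
print('handle top',r(tob(onplane(T,ct(347,362),.103))),'ptr',r(tob(onplane(T,ct(378,284),.040))),'finger',r(tob(onplane(T,ct(428,347),.042))),'weight',r(tob(onplane(T,ct(65,217),.155))))
print('screws T',r(tob(onplane(T,[ct(101,155),ct(267,531),ct(518,416),ct(351,46)],.014))))
print('screws S',r(tob(onplane(S,[cs(368,244),cs(60,438),cs(276,565),cs(582,348)],.014))))
print('S ptr',r(tob(onplane(S,cs(345,392),.04))),'finger',r(tob(onplane(S,cs(307,440),.042))),'handle pt top', r(tob(onplane(S,cs(237,295),.103))))
print('pred S px handle/ptr',pix(S,tow([[-58,0,103],[-20,-40,40]])))
ims=[]
for f in(T,S):
    ims.append(cv2.resize(bview(f,41,-90,20,-110,10),None,fx=.82,fy=.82))
im=np.hstack(ims); print(im.shape); save('bv.png',im)
E
```

```text
handle top [[-59.2, -0.1, 103.0]] ptr [[-19.9, -35.8, 40.0]] finger [[-64.1, -46.2, 42.0]] weight [[65.3, 102.9, 155.0]]
screws T [[118.7, 77.0, 14.0], [-118.1, 78.4, 14.0], [-118.3, -77.6, 14.0], [116.8, -80.9, 14.0]]
screws S [[115.6, 72.2, 14.0], [-120.7, 72.9, 14.0], [-121.4, -82.2, 14.0], [114.6, -83.8, 14.0]]
S ptr [[-21.9, -37.3, 40.0]] finger [[-65.4, -51.7, 42.0]] handle pt top [[-58.2, -0.2, 103.0]]
pred S px handle/ptr [[286.13188441 258.68355284]
 [311.00510473 279.90867281]]
(361, 788, 3)
```

View pics/bv.png

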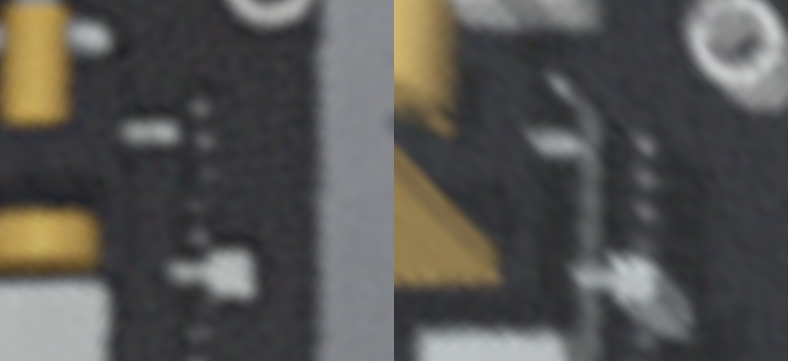

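>>> {"op": "arm_command", "data": {"rows": [[0,[0.9,-1,0.0],[0,0,-0.52]],[0,[0.9,-1,0.0],[0,0,-0.52]],[0,[0.9,-1,0.0],[0,0,-0.52]],[0,[0.9,-1,0.0],[0,0,-0.52]],[0,[0.9,-1,0.0],[0,0,-0.52]],[0,[0.9,-1,0.0],[0,0,-0.52]],[0,[0.9,-1,0.0],[0,0,-0.52]],[0,[0.9,-1,0.0],[0,0,-0.52]],[0,[0.9,-1,0.0],[0,0,-0.52]],[0,[0.9,-1,0.0],[0,0,-0.52]],[0,[0.9,-1,0.0],[0,0,-0.52]],[0,[0.9,-1,0.0],[0,0,-0.52]]]}}

```text
time: 1.3
tool_pos: [0.4867, 0.2854, 0.1955]
tool_rot: [-0.0, 0.553, 0.833, -0.0]
contact_force: [0.2, 0.4, -0.4]
gripper_width: 0.002
grasp_force: 0.0
```

>>> {"op": "arm_command", "data": {"rows": [[0,[0.17,-0.26,-0.1],[0,0,0]],[0,[0.17,-0.26,-0.2],[0,0,0]],[0,[0.17,-0.26,-0.2],[0,0,0]],[0,[0.17,-0.26,-0.2],[0,0,0]]]}}

```text
time: 1.63
tool_pos: [0.5348, 0.206, 0.1303]
tool_rot: [-0.002, 0.553, 0.833, -0.003]
contact_force: [-0.5, -0.3, -0.5]
gripper_width: -0.0
grasp_force: 0.0
```

>>> {"op": "arm_command", "data": {"rows": [[0,[0.01,-0.023,0],[0,0,0]],[0,[0.02,-0.046,0],[0,0,0]],[0,[0.03,-0.069,0],[0,0,0]],[0,[0.04,-0.092,0],[0,0,0]],[0,[0.05,-0.115,0],[0,0,0]],[0,[0.06,-0.138,0],[0,0,0]],[0,[0.07,-0.161,0],[0,0,0]],[0,[0.08,-0.184,0],[0,0,0]],[0,[0.09,-0.207,0],[0,0,0]],[0,[0.1,-0.23,0],[0,0,0]],[0,[0.11,-0.253,0],[0,0,0]],[0,[0.12,-0.276,0],[0,0,0]]]}}

```text
time: 2.63
tool_pos: [0.5732, 0.1249, 0.1355]
tool_rot: [-0.0, 0.552, 0.834, -0.0]
contact_force: [-0.4, -0.4, 0.2]
gripper_width: 0.0
grasp_force: 0.0
```

Run:
```python
from h import *
T=grab('top');S=grab('side')
a=cv2.resize(T['color'][170:315,235:365],(540,600),interpolation=cv2.INTER_CUBIC)[:,:400]
b=cv2.resize(S['color'][175:325,255:355],(400,600),interpolation=cv2.INTER_CUBIC)
save('push.png',np.hstack([a,b])); print(tob(monitor.state()['tool_pos']))
```

```text
[[ 65.87936031  60.08835105 135.58246529]]
```

View pics/push.png

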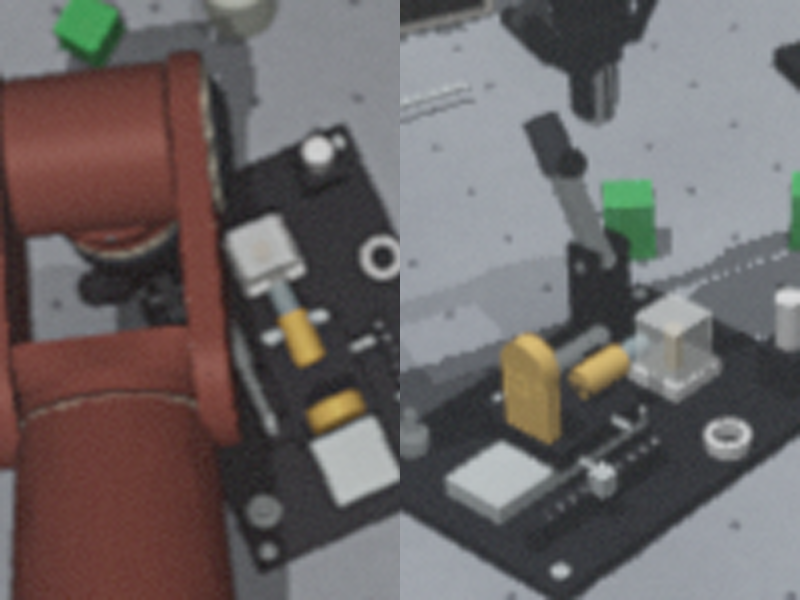

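The picture shows the arm still open (end at about (545,130) in the right half), with the fingertip at (592,118) past it. I'll work out whether the fingers passed it by or lay beside it.

Run:
```python
from h import *
S=grab('side');T=grab('top');P=cloud(S)
q=lambda b:(pix(S,tow(b))-[255,175])*4
s=monitor.state();print(s['time'],s['tool_pos'],s['gripper_width'])
print('tcp',q([[66,60,135]]),'pivot',q([[65,62,74]]),'open end',q([[65,107.5,157]]),'upright',q([[65,62,169]]))
for c in[(592,110),(592,90),(545,130),(555,145),(580,200)]:
    u,v=int(255+c[0]/4),int(175+c[1]/4); print(c,np.round(tob(np.nanmedian(P[v-1:v+2,u-1:u+2].reshape(-1,3),0)),0))
```

```text
2.8333 [0.5729666  0.12554879 0.13553313] 0.0004964047454383248
tcp [[193.66563099 167.38955363]] pivot [[193.78151948 250.92443879]] open end [[135.01649837 112.21515131]] upright [[188.06477709 118.46652922]]
(592, 110) [[319. -59. 108.]]
(592, 90) [[341. -44. 109.]]
(545, 130) [[335. -10.  71.]]
(555, 145) [[333. -18.  62.]]
(580, 200) [[318. -54.  39.]]
```

Run:
```python
from h import *
S=grab('side');T=grab('top');P=cloud(S)
for c in[(192,110),(192,100),(185,80),(192,125),(192,140),(145,130),(155,145),(180,200),(205,250)]:
    u,v=int(255+c[0]/4),int(175+c[1]/4); print(c,(u,v),np.round(tob(np.nanmedian(P[v-1:v+2,u-1:u+2].reshape(-1,3),0)),0))
save('z.png',cv2.resize(S['color'][140:260,265:345],(400,600),interpolation=cv2.INTER_CUBIC))
```

```text
(192, 110) (303, 202) [[ 58.  51. 184.]]
(192, 100) (303, 200) [[ 57.  52. 188.]]
(185, 80) (301, 195) [[ 56.  54. 202.]]
(192, 125) (303, 206) [[ 60.  55. 171.]]
(192, 140) (303, 210) [[260. 250.  -3.]]
(145, 130) (291, 207) [[ 57.  93. 154.]]
(155, 145) (293, 211) [[ 57.  87. 146.]]
(180, 200) (300, 225) [[ 64.  71. 109.]]
(205, 250) (306, 237) [[66. 53. 78.]]
```

View pics/z.png

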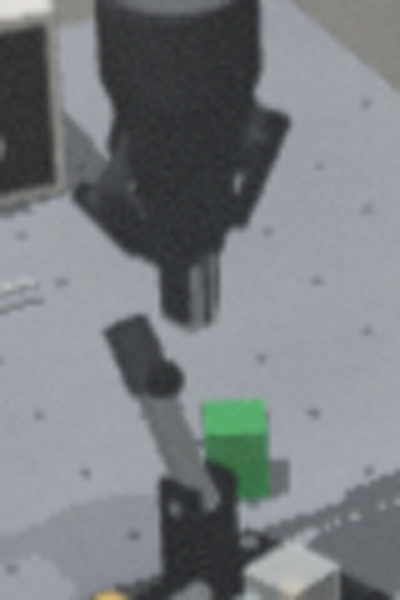

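The real fingertip is at z≈0.170 although 0.135 is reported; xy agrees. I'll check whether the start picture has the same offset.

Run:
```python
from h import *
S=grab('side');P=cloud(S)
print('start tcp px',pix(S,[[.2157,.586,.1945],[.2157,.586,.2295]]))
im=cv2.imread('pics/side1.png'); g=im[100:165,85:130].max(2)
for v in range(120,156,2): print(v,''.join('#' if x<75 else '.' for x in g[v-100]))
pp=P[185:212,298:310].reshape(-1,3); b=tob(pp); k=(b[:,2]>140)&(b[:,0]<100)&(b[:,1]<85); print('tip low z pct',np.percentile(b[k,2],[0,2,5,10]), np.percentile(b[k,1],[5,50,95]),np.percentile(b[k,0],[5,50,95]))
s=monitor.state(); print(s['joint_pos'])
```

```text
start tcp px [[115.45504166 152.23526915]
 [112.67574165 140.330533  ]]
120 ..........#######################............
122 ...........######################............
124 ...........#######.###############...........
126 ............######################...........
128 ............######################...........
130 .............###########....#####............
132 .................#######.....................
134 ..................######.....................
136 ..................#######....................
138 ...................######....................
140 ...................######....................
142 .............................................
144 .............................................
146 .............................................
148 .............................................
150 .............................................
152 .............................................
154 .............................................
tip low z pct [169.34458177 171.77788675 175.34555424 179.92450833] [46.04925574 50.59929969 62.50013549] [47.45765877 58.52208304 75.04120454]
[ 8.95957121e-02  6.05695371e-03  1.76243830e+00  1.63455472e-04
  1.37321042e+00 -3.12077713e-01]
```

The start picture also puts the tip about 33 mm higher than reported, so the true fingertips sit about 34 mm behind the reported TCP and passed just over the arm. I'll go back, drop by that amount and push again.

>>> {"op": "arm_command", "data": {"rows": [[0,[-0.06,0.14,0.03],[0,0,0]],[0,[-0.12,0.28,0.03],[0,0,0]],[0,[-0.12,0.28,0.03],[0,0,0]],[0,[-0.12,0.28,-0.11],[0,0,0]],[0,[-0.12,0.28,-0.11],[0,0,0]],[0,[-0.12,0.28,-0.11],[0,0,0]]]}}

```text
time: 3.48
tool_pos: [0.5346, 0.2094, 0.1001]
tool_rot: [-0.002, 0.552, 0.834, -0.002]
contact_force: [-0.3, -0.1, -0.0]
gripper_width: -0.002
grasp_force: 0.0
```

>>> {"op": "arm_command", "data": {"rows": [[0,[0.01,-0.023,0],[0,0,0]],[0,[0.02,-0.046,0],[0,0,0]],[0,[0.03,-0.069,0],[0,0,0]],[0,[0.04,-0.092,0],[0,0,0]],[0,[0.05,-0.115,0],[0,0,0]],[0,[0.06,-0.138,0],[0,0,0]],[0,[0.07,-0.161,0],[0,0,0]],[0,[0.08,-0.184,0],[0,0,0]],[0,[0.09,-0.207,0],[0,0,0]],[0,[0.1,-0.23,0],[0,0,0]],[0,[0.11,-0.253,0],[0,0,0]],[0,[0.12,-0.276,0],[0,0,0]]]}}

```text
time: 4.48
tool_pos: [0.5731, 0.126, 0.1024]
tool_rot: [-0.0, 0.552, 0.834, -0.0]
contact_force: [0.2, 1.0, -0.0]
gripper_width: 0.001
grasp_force: 0.1
```

>>> {"op": "arm_command", "data": {"rows": [[0,[0,0,0.2],[0,0,0]],[0,[0,0,0.2],[0,0,0]],[0,[0,0,0.2],[0,0,0]],[0,[-0.3,-0.1,0.2],[0,0,0]],[30,[-0.3,-0.35,0.2],[0,0,0]],[30,[-0.3,-0.35,0.2],[0,0,0]],[30,[-0.3,-0.35,0.2],[0,0,0]],[30,[-0.3,-0.35,0.2],[0,0,0]],[30,[-0.3,-0.35,0.2],[0,0,0]],[30,[-0.3,-0.35,0.2],[0,0,0]],[30,[-0.3,-0.35,0.2],[0,0,0]],[30,[-0.3,-0.35,0.2],[0,0,0]]]}}

```text
time: 5.48
tool_pos: [0.4833, 0.0226, 0.1625]
tool_rot: [-0.0, 0.551, 0.834, -0.0]
contact_force: [-0.0, -0.3, 0.2]
gripper_width: 0.348
grasp_force: 0.0
```

Run:
```python
from h import *
T=grab('top');S=grab('side')
a=cv2.resize(T['color'][170:315,235:365],(540,600),interpolation=cv2.INTER_CUBIC)[:,:400]
b=cv2.resize(S['color'][175:325,255:355],(400,600),interpolation=cv2.INTER_CUBIC)
save('push2.png',np.hstack([a,b])); s=monitor.state();print(tob(s['tool_pos']),s['gripper_width'],s['time'])
t=tow(tob(s['tool_pos'])); print((pix(S,np.vstack([t,t+[0,0,.034]]))-[255,175])*4+[400,0])
```

```text
[[-57.08223633   1.48012078 162.44563038]] 0.3488203014554684 5.5833
[[518.2615744  245.69051357]
 [514.95786891 193.76216873]]
```

View pics/push2.png

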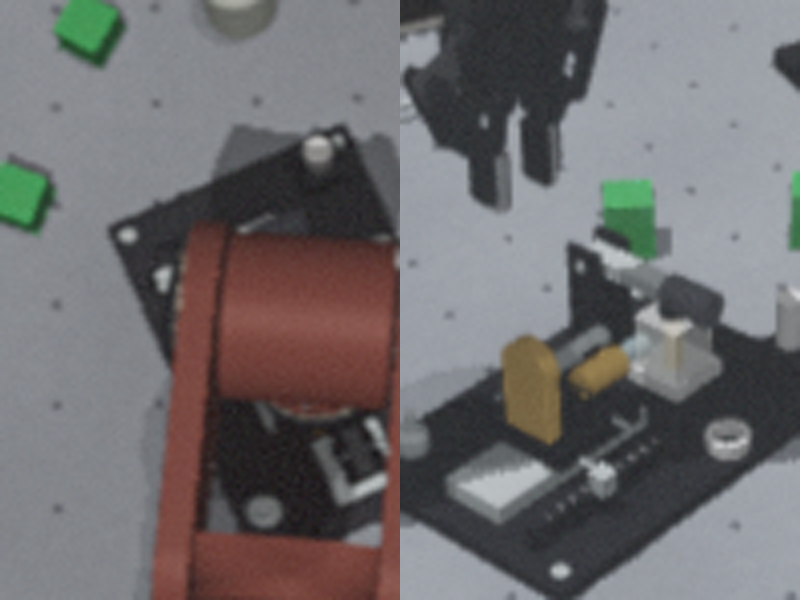

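The clamp is over, lying level with its pad on the cell (weight at (690,298) in the right half). The open fingertips at (490,205) and (540,180) straddle the handle line, and the +34 mm offset fits again. Next I'll go down and grip the handle.

>>> {"op": "arm_command", "data": {"rows": [[30,[0,-0.005,-0.12],[0,0,0]],[30,[0,-0.005,-0.24],[0,0,0]],[30,[0,-0.005,-0.34],[0,0,0]],[30,[0,-0.005,-0.41],[0,0,0]],[30,[0,-0.005,-0.41],[0,0,0]],[30,[0,-0.005,-0.41],[0,0,0]],[10,[0,-0.005,-0.41],[0,0,0]],[0,[0,-0.005,-0.41],[0,0,0]],[0,[0,-0.005,-0.41],[0,0,0]],[0,[0,-0.005,-0.41],[0,0,0]],[0,[0,-0.005,-0.41],[0,0,0]],[0,[0,-0.005,-0.41],[0,0,0]]]}}

```text
time: 6.58
tool_pos: [0.4822, 0.0195, 0.0417]
tool_rot: [-0.0, 0.552, 0.834, -0.002]
contact_force: [-8.3, -3.0, 5.4]
gripper_width: 0.126
grasp_force: 60.3
```

The handle is gripped at 60 N. I'll pull about 36 mm, then look.

>>> {"op": "arm_command", "data": {"rows": [[0,[-0.018,-0.008,0],[0,0,0]],[0,[-0.037,-0.016,0],[0,0,0]],[0,[-0.055,-0.023,0],[0,0,0]],[0,[-0.073,-0.031,0],[0,0,0]],[0,[-0.092,-0.039,0],[0,0,0]],[0,[-0.11,-0.047,0],[0,0,0]],[0,[-0.11,-0.047,0],[0,0,0]],[0,[-0.11,-0.047,0],[0,0,0]]]}}

```text
time: 7.25
tool_pos: [0.4523, 0.0068, 0.0417]
tool_rot: [0.002, 0.552, 0.834, 0.002]
contact_force: [6.4, 3.4, -3.5]
gripper_width: 0.129
grasp_force: 59.9
```

Run:
```python
from h import *
S=grab('side');T=grab('top')
s=monitor.state(); print(tob(s['tool_pos']),s['gripper_width'],s['contact_force'])
b=bview(S,41,-100,20,-85,-10,5)
c=cv2.resize(S['color'][235:310,265:350],(425,375),interpolation=cv2.INTER_CUBIC)
h=max(b.shape[0],c.shape[0]); o=np.zeros((h,b.shape[1]+c.shape[1],3),np.uint8); o[:b.shape[0],:b.shape[1]]=b;o[:c.shape[0],b.shape[1]:]=c
print(o.shape); save('pull1.png',o)
```

```text
[[-91.55820259  -0.86286655  41.69902566]] 0.1257739183878238 [ 5.64358436  4.28797644 -3.3253834 ]
(600, 800, 3)
```

View pics/pull1.png

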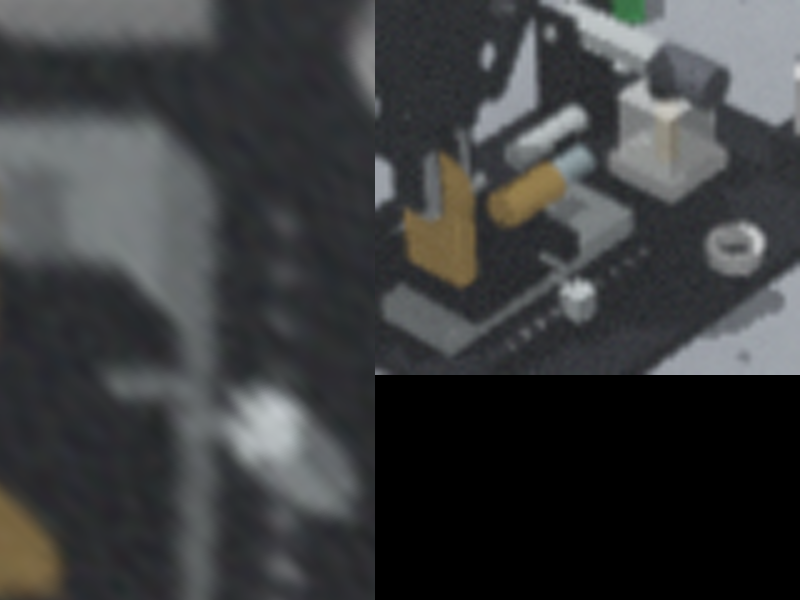

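The clamp stays down and the pointer shows at (150,382) in the left view, which is about 33 mm of travel by both camera and TCP. The mark needs about 43 mm (top 42.9, side 43.4), so I'll pull 10 mm more.

>>> {"op": "arm_command", "data": {"rows": [[0,[-0.01,-0.0045,0],[0,0,0]],[0,[-0.02,-0.009,0],[0,0,0]],[0,[-0.031,-0.013,0],[0,0,0]],[0,[-0.031,-0.013,0],[0,0,0]],[0,[-0.031,-0.013,0],[0,0,0]],[0,[-0.031,-0.013,0],[0,0,0]],[0,[-0.031,-0.013,0],[0,0,0]],[0,[-0.031,-0.013,0],[0,0,0]]]}}

```text
time: 8.02
tool_pos: [0.4434, 0.003, 0.0417]
tool_rot: [0.003, 0.552, 0.834, 0.003]
contact_force: [7.1, 4.7, -3.6]
gripper_width: 0.128
grasp_force: 59.8
```

Run:
```python
from h import *
s=monitor.state(); print(tob(s['tool_pos']),s['gripper_width'],s['contact_force'],s['time'])
S=grab('side');T=grab('top')
a=bview(S,40,-90,-40,-65,-20,8);b=bview(S,42,-90,-40,-65,-20,8)
c=cv2.resize(S['color'][240:310,265:335],(400,400),interpolation=cv2.INTER_CUBIC)[:,:80]
save('pull2.png',np.hstack([a,b,c]))
# profile along x: pointer band y -32..-41 (z40), finger band y -46..-51 (z42)
def prof(im,ya,yb):
    g=cv2.cvtColor(im,cv2.COLOR_RGB2GRAY).astype(float); j0,j1=int((-20-ya)*8),int((-20-yb)*8); return g[:,j0:j1].mean(1)
for n,im,ya,yb in(('ptr',a,-33,-40),('ptr-out',a,-40,-44),('fing',b,-47,-51)):
    p=prof(im,ya,yb); print(n,[(round(-40-i/8,1),int(p[i])) for i in range(120,330,8)])
```

```text
[[-101.30267327   -0.87121902   41.73673484]] 0.12750015135047865 [ 7.05194828  4.66625248 -3.60165862] 8.0167
ptr [(-55.0, 42), (-56.0, 43), (-57.0, 43), (-58.0, 43), (-59.0, 46), (-60.0, 52), (-61.0, 62), (-62.0, 74), (-63.0, 87), (-64.0, 98), (-65.0, 104), (-66.0, 103), (-67.0, 94), (-68.0, 81), (-69.0, 67), (-70.0, 56), (-71.0, 48), (-72.0, 44), (-73.0, 43), (-74.0, 42), (-75.0, 41), (-76.0, 42), (-77.0, 42), (-78.0, 43), (-79.0, 43), (-80.0, 43), (-81.0, 43)]
ptr-out [(-55.0, 51), (-56.0, 50), (-57.0, 50), (-58.0, 50), (-59.0, 53), (-60.0, 58), (-61.0, 65), (-62.0, 73), (-63.0, 82), (-64.0, 92), (-65.0, 100), (-66.0, 102), (-67.0, 97), (-68.0, 86), (-69.0, 73), (-70.0, 63), (-71.0, 54), (-72.0, 47), (-73.0, 43), (-74.0, 45), (-75.0, 49), (-76.0, 53), (-77.0, 53), (-78.0, 51), (-79.0, 48), (-80.0, 47), (-81.0, 47)]
fing [(-55.0, 97), (-56.0, 91), (-57.0, 87), (-58.0, 87), (-59.0, 89), (-60.0, 91), (-61.0, 93), (-62.0, 97), (-63.0, 100), (-64.0, 103), (-65.0, 106), (-66.0, 108), (-67.0, 107), (-68.0, 104), (-69.0, 101), (-70.0, 97), (-71.0, 94), (-72.0, 90), (-73.0, 88), (-74.0, 86), (-75.0, 84), (-76.0, 81), (-77.0, 81), (-78.0, 82), (-79.0, 85), (-80.0, 87), (-81.0, 88)]
```

View pics/pull2.png

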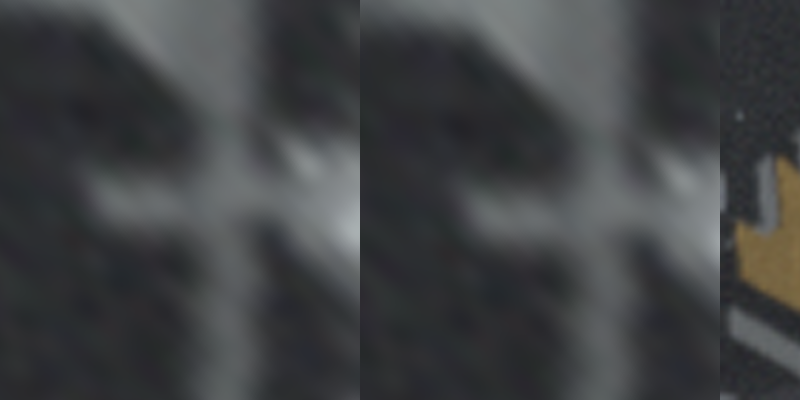

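The pointer and the finger now almost form one line (left view row 203 against about 210). I'll use the same row-profile estimator on the first pictures for an exact required travel.

Run:
```python
from h import *
from scipy.optimize import curve_fit
def fit(f,z,x0,x1,ya,yb):
    g=cv2.cvtColor(bview(f,z,x0,x1,yb,ya,8),cv2.COLOR_RGB2GRAY).astype(float).mean(1); x=x1-np.arange(len(g))/8
    G=lambda x,a,m,s,c,d:a*np.exp(-(x-m)**2/2/s/s)+c+d*(x-m)
    p=curve_fit(G,x,g,[40,x[g.argmax()],2,45,0])[0]; return np.round(p[1],2),np.round(abs(p[2]),1)
for n in('top','side'):
    f=grab(n); cur=f['color']; f0=dict(f,color=cv2.imread(f'pics/{n}1.png')[...,::-1].copy())
    p=fit(f0,40,-30,-10,-40,-33); m=fit(f0,42,-74,-55,-50,-46); print(n,'home ptr',p,'mark',m,'need',p[0]-m[0])
    if n=='side': c=fit(f,40,-74,-55,-40,-33); print('now ptr',c,'travel',p[0]-c[0],'ptr-mark',c[0]-m[0])
```

```text
Traceback (most recent call last):
  File "h.py", line 30, in bview
    return cv2.remap(f['color'],p[...,0].copy(),p[...,1].copy(),cv2.INTER_CUBIC)
           ~~~~~~~~~^^^^^^^^^^^^^^^^^^^^^^^^^^^^^^^^^^^^^^^^^^^^^^^^^^^^^^^^^^^^
cv2.error: OpenCV(4.12.0) /io/opencv/modules/imgproc/src/imgwarp.cpp:1703: error: (-215:Assertion failed) !_map1.empty() in function 'remap'
```

Arguments swapped (bview takes y0<y1); fixing.

Run:
```python
from h import *
from scipy.optimize import curve_fit
def fit(f,z,x0,x1,y0,y1):
    g=cv2.cvtColor(bview(f,z,x0,x1,y0,y1,8),cv2.COLOR_RGB2GRAY).astype(float).mean(1); x=x1-np.arange(len(g))/8
    G=lambda x,a,m,s,c,d:a*np.exp(-(x-m)**2/2/s/s)+c+d*(x-m)
    p=curve_fit(G,x,g,[40,x[g.argmax()],2,45,0])[0]; return np.round(p[1],2),np.round(abs(p[2]),1)
for n in('top','side'):
    f=grab(n); f0=dict(f,color=cv2.imread(f'pics/{n}1.png')[...,::-1].copy())
    p=fit(f0,40,-30,-10,-40,-33); m=fit(f0,42,-74,-55,-50,-46); print(n,'home ptr',p,'mark',m,'need',p[0]-m[0])
    if n=='side': c=fit(f,40,-74,-55,-40,-33); print('now ptr',c,'travel',p[0]-c[0],'ptr-mark',c[0]-m[0])
```

```text
top home ptr (np.float64(-20.02), np.float64(2.6)) mark (np.float64(-63.02), np.float64(2.6)) need 43.0
side home ptr (np.float64(-22.66), np.float64(3.3)) mark (np.float64(-65.17), np.float64(2.7)) need 42.510000000000005
now ptr (np.float64(-65.34), np.float64(2.7)) travel 42.68000000000001 ptr-mark -0.1700000000000017
```

The pointer is 0.2 mm from the mark by side view, and 42.7 mm of travel compares with 42.5–43.0 mm needed. I'll hold briefly, then hand in.

>>> {"op": "arm_command", "data": {"rows": [[0,[0,0,0],[0,0,0]],[0,[0,0,0],[0,0,0]],[0,[0,0,0],[0,0,0]],[0,[0,0,0],[0,0,0]],[0,[0,0,0],[0,0,0]],[0,[0,0,0],[0,0,0]]]}}

```text
time: 8.77
tool_pos: [0.4434, 0.0031, 0.0417]
tool_rot: [0.003, 0.552, 0.834, 0.003]
contact_force: [7.2, 5.0, -3.9]
gripper_width: 0.126
grasp_force: 59.8
```

```bash
python3 -c "
from h import *
s=monitor.state(); print(tob(s['tool_pos']),s['grasp_force'],np.abs(s['joint_vel']).max()); print(manip.job_done())"
```

```text
[[-101.30576135   -0.82476093   41.72139139]] 59.82114423299208 0.0015859853333894647
the job is handed in; nothing more can be done
None
```

The job is handed in (no verdict came back): the clamp rests on the cell, and the handle is held still at 60 N with the pointer about 0.2 mm from the mark by side view; the first push passed over the clamp because the fingertips sit about 34 mm higher than the reported TCP, and the second push closed it.

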